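Turn the coated block for its second reading

ROBOT

A 6-joint arm with a two-finger parallel gripper is mounted at the origin on the work surface. World frame = base frame: x ahead of the robot, y to its left, z up, the work surface at z = 0. Lengths are in m, angles in degrees, forces in N, time in s.
With the tool pointing down it reaches from about 0.35 to 0.875 m from the base axis. Payload 4.2 kg.
Tool frame: the origin (TCP) lies on the centre line of the jaws, within the pads' length; the fingertips stand 25 mm ahead of it and the grasp point (between the pads) lies 6 mm ahead of it; z points along the fingers, y is the line along which they close (so a half turn about z gives the same grasp; the last joint's range is limited). The gripper opens to 87 mm and grips with 3 to 60 N. Pads are 19 mm wide; open, the fingers measure 117 mm over their backs; the gripper's body (75 mm by 190 mm) begins 51 mm behind the grasp point.
Start: joints at [90.963, 22.042, 0.453, 0, -68.411, -14.817], TCP at [0.15, 0.607, 0.248] pointing down, gripper open.
Joint ranges: [-179.83, 179.83], [-69.29, 118.12], [-61.27, 80.66], [-181.25, 117.63], [-171.15, -9.14], [-177.46, 177.46]. Speed limits (degrees/s): [159.86, 159.86, 180, 180, 180, 180].

INTERFACE

Orientations are given as a 3x3 rotation matrix whose columns are the frame's x, y, z axes.
In Python, from station import r gives the robot as it stands.
- The arm moves only by the tool move_arm, never from a script. Its argument "series" is a list of rows, each an object with "grip": the opening, from 0 (shut) to 1 (fully open); "xyz": the shift along the tool's x, y, z in mm, a list of three; "angular": the turn, a rotation vector about the tool's x, y, z in rad, a list of three. A call has 1 to 10 rows; each row is the pose to reach, as a shift and turn from the pose commanded when the call began, along the tool's axes at that moment; what a row does not reach only later rows make up. A row lasts 1/10 s, in which the tool goes at most 50 mm and 8.59 degrees, less where a joint would pass 70% of its speed; a pose out of reach is approached as far as the arm can. A call with a gripper value outside its range is refused whole. The fingers move at their own pace and stop on an object; the grip force is fixed at half the most. Time passes only in rows, so rows that repeat a pose let the fingers close. It gives the time, the measured TCP pose, the force, the opening and the grip force at its end, in the units of the state.
- r.sense(): the state, without advancing time (a new reading comes with each control period).
- r.capture(name): name is "scene" or "side" or "wrist"; returns a dict with "img" (480x640x3 uint8, red, green, blue), "camera_matrix" (3x3 intrinsics, pixels), "rvec" (rotation vector, rad) and "tvec" (3), from world to camera coordinates, as OpenCV has them; the wrist camera has in their place "hand_eye" (4x4, takes a point from camera to tool coordinates, whose origin is the TCP and whose axes are the flange's). Camera axes: x right, y down, z forward; pixel columns grow to the right and rows downward; lengths in m; the calibration is good to about 2 mm. The wrist camera is an equidistant fisheye: a pixel r from the principal point sees the ray r / f radians off the axis. A picture is of the moment at which its call begins: read the wrist's pose just before it. There is no depth.
- r.finish_job(): hands the job in; it is judged then, once.
The state is a dict: "time_s": time; "joints": joint angles; "joint_velocities": joint speeds; "effort": joint torques, N m; "tcp_pos": TCP position; "ee_rot": TCP orientation; "wrist_force": force on the tool from outside, world axes, zero at the start; "moment": the same for the moment, N m; "gripper_width": opening from 0.0 (shut) to 1.0 (fully open); "gripper_force": force on a finger pad.
Only numpy, scipy, OpenCV 4.12 (cv2) and the standard library are available. Lean on these libraries where they do the work, as an engineer would, in place of code of your own. Each camera call takes 0.05 s, during which the arm holds its last target. There are 200 camera calls.

TASK

The white side of the copper-sided block has just been read at the white port. Now turn that block and stand it upright at the blue port with its copper-coloured side flush against the port's plate, centred on the little window, then let go and move clear. Leave the green-sided block where it is.

Things in the scene. Friction and masses are not known exactly. Their poses are not given: they have to be found in the camera images.
- sample: The block to turn: aluminium, 42 x 42 x 80 mm tall, about 0.36 kg, loose on the deck (height 0). One side is copper-coloured, the next white, each with a stripe of its colour on the top edge. Origin: centre of the underside; z up, +x out of the white side, +y out of the copper side. At the start the white side looks at the fixed white port (same shape as the blue one), 45 to 65 mm off its plate.
- copper_face (a point): Point on the copper-coloured side of that block: on its upright centre line, 35 mm above the underside. Axes as the block's.
- blue_window (a point): Centre of the black window (18 mm across) on the front of the fixed blue port, 35 mm above the deck. The port: an upright plate 84 mm wide, 60 tall, 8 thick, with a foot and a black barrel (top at 61 mm) reaching 76 mm behind. +x points into the window, y along the plate, z up. The white port stands 200 to 400 mm to one side; both windows face the robot within 12 degrees.
- spare: Bystander block of the same size with a green side in place of the copper one and a white side too; stands loose nearer the robot than the ports. Origin: centre of its underside, z up. An amber bottle (120 mm tall) and flat tweezers lie near the robot, farther out, one on each side.
Things that resemble listed ones, but are neither listed nor needed, are in the scene too. Leave any purple look-alike of the sample alone. Leave any turquoise look-alike of the part that bears blue_window alone.

How it is judged:
By the outcome, as a careful person would: the job done as asked, in the order asked, and still so for the second after the job is handed in, with the robot touching nothing.
It also fails if it takes over 40 s, if anything falls off the work surface, if the arm or the gripper's body presses on something with over 40 N, if the wrist force passes 120 N, or if a joint passes its speed limit or range.

## Working session

There is one attempt and no reset: what is moved stays moved. The work goes in short steps, Python scripts to look and compute and a tool call to move; the robot and the scene stay as the last step left them, time stands still between calls to the robot, and variables do not carry over. Pictures are saved under pics/ and viewed, at most 10 in all, crops included, and the job is handed in when it is done.

Besides the shell and the picture viewer there is one more tool, called after "Call:" as name([rows], argument=value, ...), one row to a line, values as JSON. move_arm: Moves the arm, as the interface text tells. Its arguments: {"type":"object","properties":{"series":{"type":"array"}},"required":["series"]}

```bash
mkdir -p pics; ls; cat > h.py <<'E'
import numpy as np, cv2
from station import r
def snap(n,f):
    c=r.capture(n); cv2.imwrite('pics/'+f,cv2.cvtColor(c['img'],cv2.COLOR_RGB2BGR))
    import pickle; pickle.dump(c,open('pics/'+f+'.pkl','wb')); return c
E
python3 - <<'E'
from h import *
s=r.sense(); print(s['tcp_pos'],s['ee_rot'],s['time_s'],s['gripper_width'])
import numpy as np
for n in('scene','side'):
    c=snap(n,n+'0.png'); R=cv2.Rodrigues(c['rvec'])[0]; print(n,c['camera_matrix'],-R.T@np.ravel(c['tvec']),R[2])
c=snap('wrist','wrist0.png');print(c['camera_matrix'],c['hand_eye'])
E
```

```text
pics
[0.14948818 0.60630017 0.2464687 ] [[ 9.70869511e-01 -2.39608442e-01 -4.31869031e-04]
 [-2.39608815e-01 -9.70867209e-01 -2.11596018e-03]
 [ 8.77144404e-05  2.15780085e-03 -9.99997668e-01]] 0.0 1.000127558524946
scene [[514.52650086   0.         317.75417312]
 [  0.         514.52650086 235.04725112]
 [  0.           0.           1.        ]] [ 0.85657165 -0.3125965   0.61695377] [-0.48785224  0.44536461 -0.75076664]
side [[573.78075492   0.         317.79056286]
 [  0.         573.78075492 242.60130614]
 [  0.           0.           1.        ]] [ 0.39053361 -0.48138616  0.66494316] [ 0.14476302  0.62355605 -0.76825876]
[[371.64829954   0.         315.76621954]
 [  0.         371.64829954 239.08151816]
 [  0.           0.           1.        ]] [[-4.93550409e-04 -9.63583718e-01 -2.67406386e-01  7.19961247e-02]
 [ 9.99999871e-01 -5.07292873e-04 -1.76928913e-05  1.60797014e-03]
 [-1.18604772e-04 -2.67406360e-01  9.63583844e-01 -1.37330651e-01]
 [ 0.00000000e+00  0.00000000e+00  0.00000000e+00  1.00000000e+00]]
```

View pics/scene0.png

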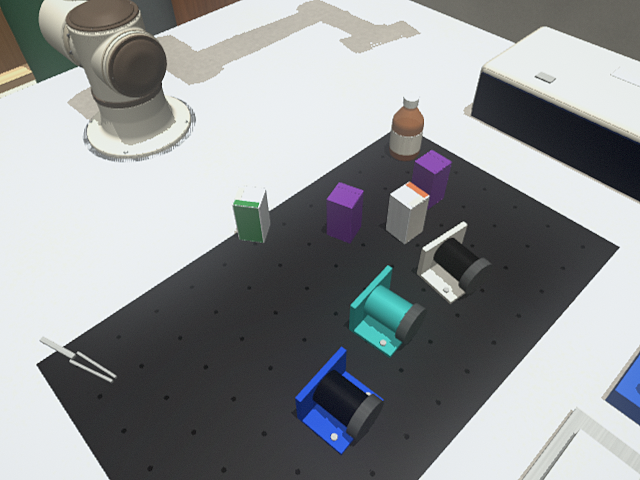

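View pics/side0.png

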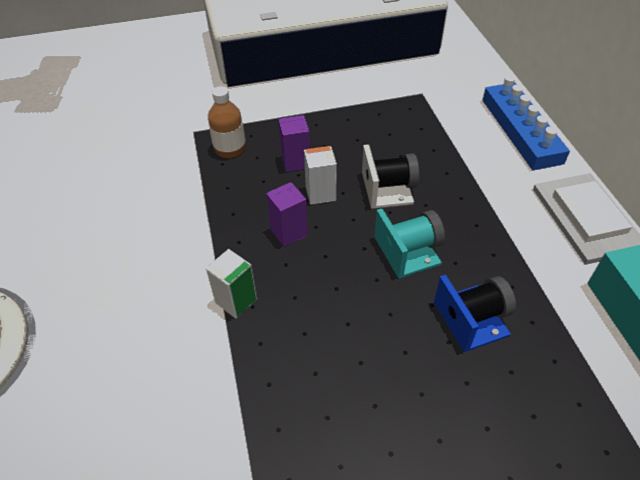

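Both views show the sample: white with a copper stripe at about (408,210) in scene and (320,175) in side. The blue port is at about (340,400) in scene and (475,315) in side. The turquoise and purple look-alikes stand between them. Next I'll enlarge both.

```bash
python3 - <<'E'
from h import *
A=cv2.imread('pics/scene0.png');B=cv2.imread('pics/side0.png')
def tile(I,x,y):
    t=cv2.resize(I[y:y+120,x:x+80],None,fx=5,fy=5,interpolation=cv2.INTER_CUBIC)
    for i in range(0,80,10):
        cv2.line(t,(i*5,0),(i*5,8),(0,255,255),1); cv2.putText(t,str(x+i),(i*5,20),0,.35,(0,255,255),1)
    for i in range(0,120,10):
        cv2.line(t,(0,i*5),(8,i*5),(0,255,255),1); cv2.putText(t,str(y+i),(10,i*5+4),0,.35,(0,255,255),1)
    return t
cv2.imwrite('pics/c1.png',np.hstack([tile(A,370,160),tile(B,290,110)]))
cv2.imwrite('pics/c2.png',np.hstack([tile(A,290,340),tile(B,430,250)]))
E
```

```text
(no output)
```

View pics/c1.png

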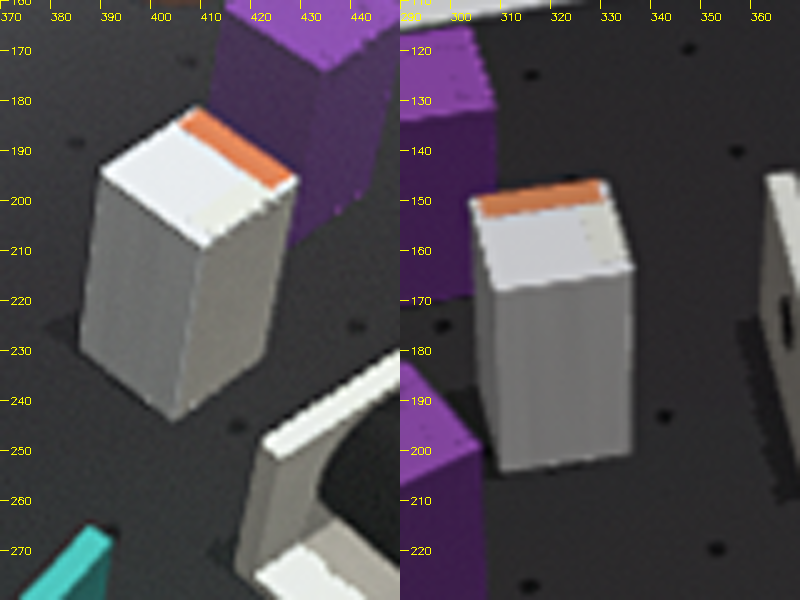

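View pics/c2.png

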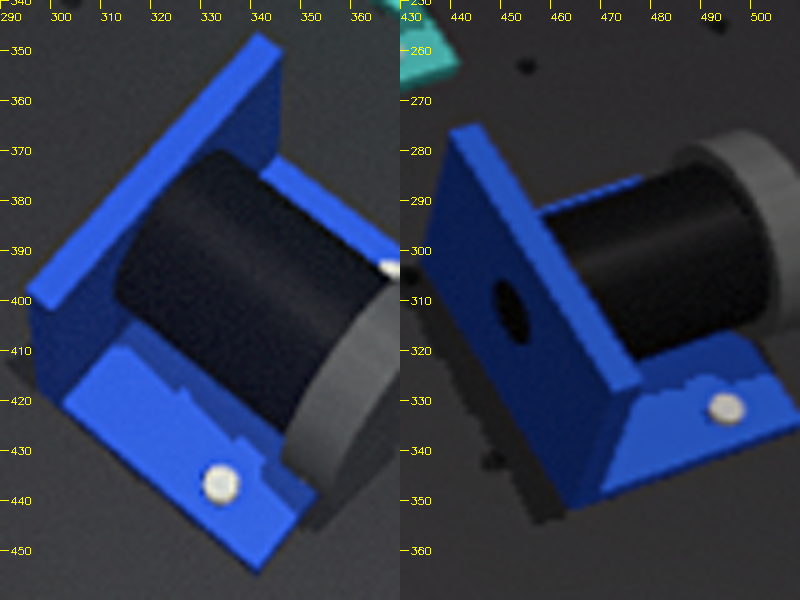

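```bash
python3 - <<'E'
from h import *
import pickle
from scipy.optimize import least_squares
C=[pickle.load(open(f'pics/{n}0.png.pkl','rb')) for n in('scene','side')]
def fit(obs,x0):
    def P(v):
        c,s=np.cos(v[2]),np.sin(v[2]); R=np.array([[c,-s,0],[s,c,0],[0,0,1]]); out=[]
        for k,O in enumerate(obs):
            X=np.array([R@np.array(o[0])+[v[0],v[1],0] for o in O])
            p=cv2.projectPoints(X,C[k]['rvec'],C[k]['tvec'],C[k]['camera_matrix'],None)[0][:,0]
            out.append((p-[o[1] for o in O]).ravel())
        return out
    for sel in ([0,1],[0],[1]):
        q=least_squares(lambda v:np.concatenate([P(v)[i] for i in sel]),x0)
        print(sel,q.x[:2].round(4),np.degrees(q.x[2]).round(2),'rms',np.sqrt(np.mean(q.fun**2)).round(2))
a=.021;h=.08
fit([[((a,a,h),(429.6,195.4)),((-a,a,h),(409.4,181.4)),((-a,-a,h),(390,194)),((a,-a,h),(411,209.6)),((-a,-a,0),(386,230)),((a,-a,0),(405,244.4)),((a,a,0),(422.4,231))],
 [((a,a,h),(331.2,146)),((-a,a,h),(304,150)),((-a,-a,h),(309.2,168)),((a,-a,h),(336.8,163.6)),((-a,-a,0),(310,204.4)),((a,-a,0),(336.2,200.6))]],[.5,.3,0])
w=.042;t=.008;z=.06
fit([[((0,w,z),(341.6,346.4)),((t,w,z),(346.6,350.4)),((0,-w,z),(295.4,397.6)),((t,-w,z),(300.4,401.8)),((0,-w,0),(297.6,419.5))],
 [((0,w,z),(440,276)),((t,w,z),(446.2,274.8)),((0,-w,z),(472.6,328.6)),((t,-w,z),(478.2,326.4)),((0,0,.035),(452.2,312.4)),((0,-w,0),(464.6,351.8))]],[.6,0,0])
E
```

```text
[0, 1] [0.5458 0.1582] -2.58 rms 0.44
[0] [0.5457 0.1589] -2.36 rms 0.33
[1] [0.5456 0.1572] -2.96 rms 0.31
[0, 1] [ 0.6496 -0.1275] 6.19 rms 0.48
[0] [ 0.6497 -0.1271] 6.4 rms 0.31
[1] [ 0.6494 -0.1281] 5.92 rms 0.43
```

```bash
cat >> h.py <<'E'
from scipy.spatial.transform import Rotation as Ro
def rel(p,yaw):
    """shift (mm) and rotvec from the present pose to TCP p, tool down, tool x at world yaw"""
    s=r.sense(); R=np.array(s['ee_rot']); y=np.radians(yaw); c,q=np.cos(y),np.sin(y)
    T=np.array([[c,q,0],[q,-c,0],[0,0,-1]])
    print('pos',np.round(s['tcp_pos'],4),'yaw',np.degrees(np.arctan2(R[1,0],R[0,0])).round(2),'shift',(1000*R.T@(np.array(p)-s['tcp_pos'])).round(1),'rot',Ro.from_matrix(R.T@T).as_rotvec().round(4),'w',round(s['gripper_width'],3),'F',np.round(s['wrist_force'],1),'t',s['time_s'])
def ground(c,uv,z):
    R=cv2.Rodrigues(c['rvec'])[0]; o=-R.T@np.ravel(c['tvec'])
    d=R.T@np.linalg.inv(c['camera_matrix'])@[*uv,1]; return (o+d*(z-o[2])/d[2])[:2].round(3)
E
python3 - <<'E'
from h import *
import pickle
S,D=[pickle.load(open(f'pics/{n}0.png.pkl','rb')) for n in('scene','side')]
for n,a,b,z in(('pur1',(345,194),(287,196),.08),('pur2',(433,161),(294,125),.08),('bottle',(411,98),(221,93),.12),('white port top mid',(445,240),(370,175),.06),('spare',(253,197),(230,266),.08),('turq top',(372,288),(393,243),.06)): print(n,ground(S,a,z),ground(D,b,z))
rel((.546,.158,.2),-92.6)
E
```

```text
pur1 [0.477 0.091] [0.479 0.088]
pur2 [0.522 0.244] [0.524 0.241]
bottle [0.421 0.304] [0.42 0.3 ]
white port top mid [0.628 0.141] [0.614 0.119]
spare [ 0.385 -0.011] [ 0.382 -0.016]
turq top [0.612 0.005] [ 0.604 -0.017]
pos [0.1495 0.6064 0.2467] yaw -13.86 shift [492.3 340.3  47.3] rot [ 1.3000e-03 -1.2000e-03  1.3743e+00] w 1.004 F [-0.1  0.9 -0.3] t 0.15
```

Call:
move_arm([
  {"grip": 0.8, "xyz": [492, 340, 47], "angular": [0, 0, 1.374]},
  {"grip": 0.8, "xyz": [492, 340, 47], "angular": [0, 0, 1.374]},
  {"grip": 0.8, "xyz": [492, 340, 47], "angular": [0, 0, 1.374]},
  {"grip": 0.8, "xyz": [492, 340, 47], "angular": [0, 0, 1.374]},
  {"grip": 0.8, "xyz": [492, 340, 47], "angular": [0, 0, 1.374]},
  {"grip": 0.8, "xyz": [492, 340, 47], "angular": [0, 0, 1.374]},
  {"grip": 0.8, "xyz": [492, 340, 47], "angular": [0, 0, 1.374]},
  {"grip": 0.8, "xyz": [492, 340, 47], "angular": [0, 0, 1.374]},
  {"grip": 0.8, "xyz": [492, 340, 47], "angular": [0, 0, 1.374]},
  {"grip": 0.8, "xyz": [492, 340, 47], "angular": [0, 0, 1.374]},
])

```text
time_s: 1.15
tcp_pos: [0.4808, 0.2317, 0.2082]
ee_rot: [[-0.048, -0.999, -0.0], [-0.999, 0.048, 0.0], [-0.0, 0.0, -1.0]]
wrist_force: [2.2, 1.7, 0.1]
gripper_width: 0.799
gripper_force: 0.0
```

```bash
python3 -c "
from h import *
rel((.546,.158,.2),-92.6)"
```

```text
pos [0.4808 0.2317 0.2082] yaw -92.74 shift [ 70.5 -68.6   8.2] rot [ 0.0001  0.0001 -0.0025] w 0.799 F [2.2 1.7 0.1] t 1.15
```

Call:
move_arm([
  {"grip": 0.8, "xyz": [70, -68, 8], "angular": [0, 0, 0]},
  {"grip": 0.8, "xyz": [70, -68, 8], "angular": [0, 0, 0]},
  {"grip": 0.8, "xyz": [70, -68, 8], "angular": [0, 0, 0]},
  {"grip": 0.8, "xyz": [70, -68, 8], "angular": [0, 0, 0]},
])

```text
time_s: 1.55
tcp_pos: [0.5449, 0.1593, 0.1996]
ee_rot: [[-0.048, -0.999, -0.001], [-0.999, 0.048, -0.001], [0.001, 0.001, -1.0]]
wrist_force: [-0.1, -0.2, 0.2]
gripper_width: 0.8
gripper_force: 0.0
```

```bash
python3 -c "
from h import *
rel((.546,.158,.061),-92.6)
c=snap('wrist','w1.png')"
```

```text
pos [0.5449 0.1593 0.1996] yaw -92.74 shift [  1.1  -1.3 138.6] rot [ 0.0014 -0.0006 -0.0025] w 0.8 F [-0.1 -0.2  0.2] t 1.55
```

View pics/w1.png

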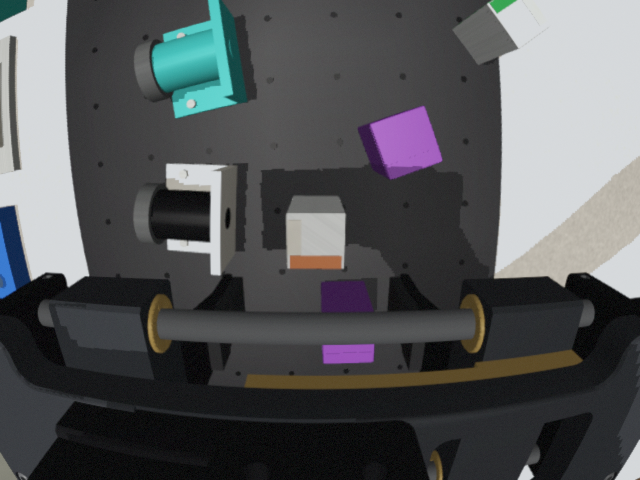

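The wrist view shows the sample's top face, with corners near (287,212), (345,212), (341,269) and (291,269). The white port is to its left and a purple block is at (347,350). I'll check the block's position from these corners.

```bash
cat >> h.py <<'E'
def wpt(c,p,R,uv,z):
    K=c['camera_matrix']; f=K[0,0]; d=np.array(uv)-[K[0,2],K[1,2]]; th=np.linalg.norm(d); u=d/th; th/=f
    H=c['hand_eye']; ray=R@H[:3,:3]@np.array([*(np.sin(th)*u),np.cos(th)]); o=R@H[:3,3]+p
    return (o+ray*(z-o[2])/ray[2])[:2]
E
python3 - <<'E'
from h import *
import pickle
c=pickle.load(open('pics/w1.png.pkl','rb')); s=r.sense()
P=np.array([wpt(c,s['tcp_pos'],np.array(s['ee_rot']),q,.08) for q in((287,212),(345,212),(341,269),(291,269))]); print(P.round(4),P.mean(0))
I=cv2.imread('pics/w1.png'); cv2.imwrite('pics/w1c.png',cv2.resize(I[190:280,260:380],None,fx=6,fy=6,interpolation=cv2.INTER_CUBIC))
E
```

```text
[[0.5622 0.1364]
 [0.5213 0.1383]
 [0.5253 0.1809]
 [0.5621 0.1792]] [0.5427263  0.15867453]
```

View pics/w1c.png

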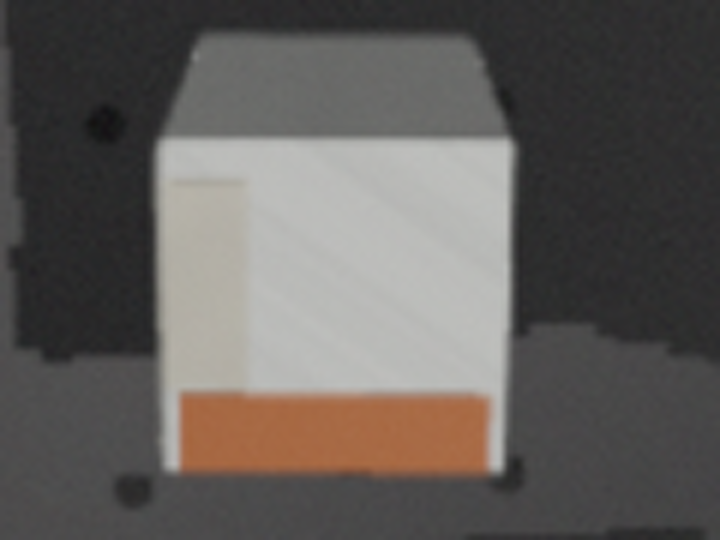

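The crop's corners give a centre of about (0.543, 0.159) and a yaw of −2.6°. That agrees with the fixed cameras within 3 mm, so I'll go down and grip.

Call:
move_arm([
  {"grip": 0.8, "xyz": [1, 0, 40], "angular": [0, 0, 0]},
  {"grip": 0.8, "xyz": [1, 0, 80], "angular": [0, 0, 0]},
  {"grip": 0.8, "xyz": [1, 0, 110], "angular": [0, 0, 0]},
  {"grip": 0.8, "xyz": [1, 0, 130], "angular": [0, 0, 0]},
  {"grip": 0.8, "xyz": [1, 0, 139], "angular": [0, 0, 0]},
  {"grip": 0.8, "xyz": [1, 0, 139], "angular": [0, 0, 0]},
  {"grip": 0.4, "xyz": [1, 0, 139], "angular": [0, 0, 0]},
  {"grip": 0.3, "xyz": [1, 0, 139], "angular": [0, 0, 0]},
  {"grip": 0.3, "xyz": [1, 0, 139], "angular": [0, 0, 0]},
  {"grip": 0.3, "xyz": [1, 0, 139], "angular": [0, 0, 0]},
])

```text
time_s: 2.6
tcp_pos: [0.545, 0.1597, 0.0622]
ee_rot: [[-0.045, -0.999, 0.001], [-0.999, 0.045, 0.001], [-0.001, -0.001, -1.0]]
wrist_force: [0.4, 0.2, 0.2]
gripper_width: 0.518
gripper_force: 0.0
```

Call:
move_arm([
  {"grip": 0.3, "xyz": [0, 0, 0], "angular": [0, 0, 0]},
  {"grip": 0.3, "xyz": [0, 0, 0], "angular": [0, 0, 0]},
  {"grip": 0.3, "xyz": [0, 0, 0], "angular": [0, 0, 0]},
])

```text
time_s: 2.9
tcp_pos: [0.545, 0.1596, 0.062]
ee_rot: [[-0.045, -0.999, 0.001], [-0.999, 0.045, 0.0], [-0.0, -0.001, -1.0]]
wrist_force: [-0.3, -0.4, 4.7]
gripper_width: 0.48
gripper_force: 29.9
```

Call:
move_arm([
  {"grip": 0.3, "xyz": [0, 0, -20], "angular": [0, 0, 0]},
  {"grip": 0.3, "xyz": [0, 0, -50], "angular": [0, 0, 0]},
  {"grip": 0.3, "xyz": [0, 0, -90], "angular": [0, 0, 0]},
  {"grip": 0.3, "xyz": [0, 0, -115], "angular": [0, 0, 0]},
  {"grip": 0.3, "xyz": [0, 0, -115], "angular": [0, 0, 0]},
])

```text
time_s: 3.4
tcp_pos: [0.5461, 0.1603, 0.1793]
ee_rot: [[-0.045, -0.999, 0.006], [-0.999, 0.045, 0.003], [-0.004, -0.006, -1.0]]
wrist_force: [0.3, 1.0, -3.8]
gripper_width: 0.479
gripper_force: 29.9
```

```bash
python3 -c "
from h import *
s=np.radians(6.2); w=np.array([.6496,-.1275])
p=w-.041*np.array([np.cos(s),np.sin(s)]); print(p)
rel((*p,.177),-173.8)
snap('wrist','w2.png')"
```

```text
[ 0.60883981 -0.13192797]
pos [0.5461 0.1603 0.1793] yaw -92.57 shift [289.1 -75.7   1.7] rot [-0.0022  0.0071  1.4178] w 0.479 F [ 0.3  1.  -3.8] t 3.4
```

View pics/w2.png

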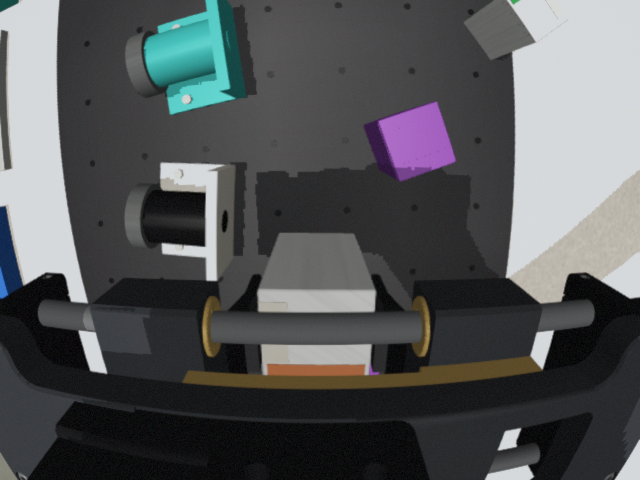

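The wrist view shows the sample held square between the fingers, with its near top edge spanning x 259–375 at row 292. I'll carry it over and turn it.

Call:
move_arm([
  {"grip": 0.3, "xyz": [29, -7, 2], "angular": [0, 0, 0.142]},
  {"grip": 0.3, "xyz": [58, -15, 2], "angular": [0, 0, 0.284]},
  {"grip": 0.3, "xyz": [87, -23, 2], "angular": [0, 0, 0.425]},
  {"grip": 0.3, "xyz": [116, -30, 2], "angular": [0, 0, 0.567]},
  {"grip": 0.3, "xyz": [145, -38, 2], "angular": [0, 0, 0.709]},
  {"grip": 0.3, "xyz": [174, -45, 2], "angular": [0, 0, 0.851]},
  {"grip": 0.3, "xyz": [203, -53, 2], "angular": [0, 0, 0.993]},
  {"grip": 0.3, "xyz": [232, -61, 2], "angular": [0, 0, 1.134]},
  {"grip": 0.3, "xyz": [261, -68, 2], "angular": [0, 0, 1.276]},
  {"grip": 0.3, "xyz": [289, -76, 2], "angular": [0, 0, 1.418]},
])

```text
time_s: 4.45
tcp_pos: [0.6056, -0.1337, 0.1704]
ee_rot: [[-0.995, -0.101, -0.007], [-0.101, 0.995, 0.001], [0.007, 0.002, -1.0]]
wrist_force: [-0.3, 0.4, -4.0]
gripper_width: 0.483
gripper_force: 29.9
```

Call:
move_arm([
  {"grip": 0.3, "xyz": [0, 0, 0], "angular": [0, 0, 0]},
  {"grip": 0.3, "xyz": [0, 0, 0], "angular": [0, 0, 0]},
])

```text
time_s: 4.65
tcp_pos: [0.6058, -0.133, 0.171]
ee_rot: [[-0.994, -0.106, -0.006], [-0.106, 0.994, 0.001], [0.006, 0.002, -1.0]]
wrist_force: [0.7, -0.1, -4.4]
gripper_width: 0.48
gripper_force: 29.9
```

```bash
python3 -c "
from h import *
rel((.6088,-.1319,.066),-173.8)"
```

```text
pos [ 0.6058 -0.133   0.171 ] yaw -173.89 shift [ -3.7   0.6 104.9] rot [ 0.0017 -0.006  -0.0016] w 0.48 F [ 0.7 -0.1 -4.4] t 4.65
```

Call:
move_arm([
  {"grip": 0.3, "xyz": [-3, 0.5, 40], "angular": [0.001, -0.006, 0]},
  {"grip": 0.3, "xyz": [-3, 0.5, 75], "angular": [0.001, -0.006, 0]},
  {"grip": 0.3, "xyz": [-3, 0.5, 98], "angular": [0.001, -0.006, 0]},
  {"grip": 0.3, "xyz": [-3, 0.5, 106], "angular": [0.001, -0.006, 0]},
  {"grip": 0.3, "xyz": [-3, 0.5, 106], "angular": [0.001, -0.006, 0]},
  {"grip": 0.3, "xyz": [-3, 0.5, 106], "angular": [0.001, -0.006, 0]},
])

```text
time_s: 5.25
tcp_pos: [0.6114, -0.1314, 0.0693]
ee_rot: [[-0.994, -0.109, 0.008], [-0.109, 0.994, -0.001], [-0.008, -0.002, -1.0]]
wrist_force: [0.2, 0.2, -4.3]
gripper_width: 0.482
gripper_force: 29.9
```

```bash
python3 - <<'E'
from h import *
rel((.6088,-.1319,.064),-173.8)
A=snap('scene','s2.png');B=snap('side','d2.png')
def t(c,x,y,w=100,h=150):
    t=cv2.resize(c['img'][y:y+h,x:x+w,::-1],None,fx=4,fy=4,interpolation=cv2.INTER_CUBIC)
    for i in range(0,w,10): cv2.putText(t,str(x+i),(i*4,10),0,.3,(0,255,255),1); cv2.line(t,(i*4,12),(i*4,16),(0,255,255),1)
    for i in range(0,h,10): cv2.putText(t,str(y+i),(8,i*4+4),0,.3,(0,255,255),1); cv2.line(t,(0,i*4),(6,i*4),(0,255,255),1)
    return t
cv2.imwrite('pics/c3.png',np.hstack([t(A,250,310),t(B,395,220)]))
E
```

```text
pos [ 0.6114 -0.1314  0.0693] yaw -173.74 shift [ 2.7 -0.2  5.3] rot [-0.0015  0.0078  0.001 ] w 0.482 F [ 0.2  0.2 -4.3] t 5.25
```

View pics/c3.png

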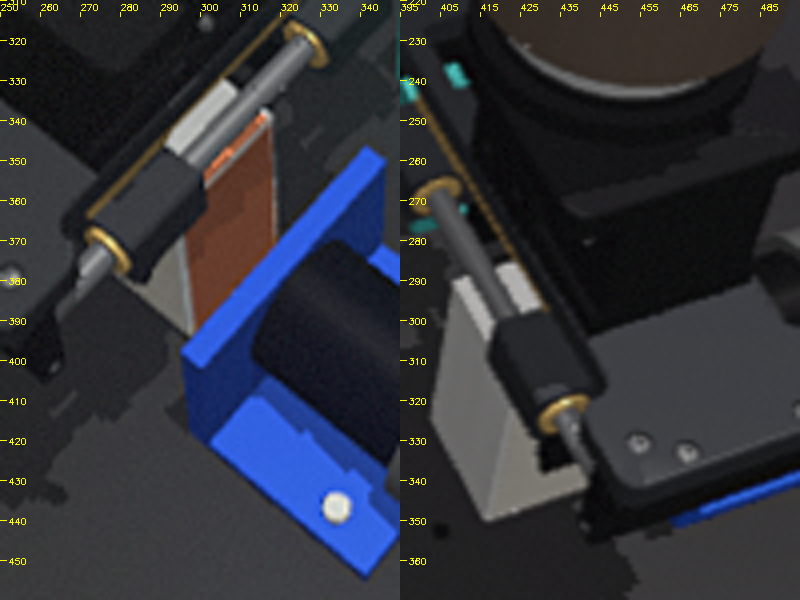

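Scene view: the copper side, about (300,365), faces the blue plate with a gap, and the block is roughly in line with the plate. I'll settle the arm and level it.

Call:
move_arm([
  {"grip": 0.3, "xyz": [0, 0, 4], "angular": [0, 0, 0]},
  {"grip": 0.3, "xyz": [0, 0, 4], "angular": [0, 0, 0]},
  {"grip": 0.3, "xyz": [0, 0, 4], "angular": [0, 0, 0]},
  {"grip": 0.3, "xyz": [0, 0, 4], "angular": [0, 0, 0]},
])

```text
time_s: 5.75
tcp_pos: [0.6106, -0.1319, 0.0646]
ee_rot: [[-0.994, -0.108, 0.006], [-0.108, 0.994, -0.0], [-0.006, -0.001, -1.0]]
wrist_force: [-0.1, -0.0, -3.6]
gripper_width: 0.479
gripper_force: 29.9
```

```bash
python3 -c "
from h import *
rel((.6088,-.1319,.0615),-173.8)"
```

```text
pos [ 0.6106 -0.1319  0.0646] yaw -173.82 shift [1.8 0.2 3.1] rot [-0.0011  0.0064 -0.0004] w 0.479 F [-0.1 -0.  -3.6] t 5.75
```

Call:
move_arm([
  {"grip": 0.3, "xyz": [0, 0, 2.5], "angular": [-0.001, 0.006, 0]},
  {"grip": 0.3, "xyz": [-5, 0, 2.5], "angular": [-0.001, 0.006, 0]},
  {"grip": 0.3, "xyz": [-10, 0, 2.5], "angular": [-0.001, 0.006, 0]},
  {"grip": 0.3, "xyz": [-14, 0, 2.5], "angular": [-0.001, 0.006, 0]},
  {"grip": 0.3, "xyz": [-14, 0, 2.5], "angular": [-0.001, 0.006, 0]},
  {"grip": 0.3, "xyz": [-14, 0, 2.5], "angular": [-0.001, 0.006, 0]},
  {"grip": 0.3, "xyz": [-14, 0, 2.5], "angular": [-0.001, 0.006, 0]},
])

```text
time_s: 6.45
tcp_pos: [0.6253, -0.1303, 0.0621]
ee_rot: [[-0.994, -0.108, 0.002], [-0.108, 0.994, -0.0], [-0.002, -0.0, -1.0]]
wrist_force: [2.0, -1.4, -2.8]
gripper_width: 0.479
gripper_force: 29.9
```

```bash
python3 -c "
from h import *
rel((.6299,-.1297,.062),-173.8)"
```

```text
pos [ 0.6253 -0.1303  0.0621] yaw -173.81 shift [-4.6  0.1  0.1] rot [-0.0004  0.0021 -0.0002] w 0.479 F [ 2.  -1.4 -2.8] t 6.45
```

Call:
move_arm([
  {"grip": 0.3, "xyz": [-1.5, 0, 0], "angular": [0, 0.002, 0]},
  {"grip": 0.3, "xyz": [-2.5, 0, 0], "angular": [0, 0.002, 0]},
  {"grip": 0.3, "xyz": [-3, 0, 0], "angular": [0, 0.002, 0]},
  {"grip": 0.3, "xyz": [-3, 0, 0], "angular": [0, 0.002, 0]},
  {"grip": 0.3, "xyz": [-3, 0, 0], "angular": [0, 0.002, 0]},
])

```text
time_s: 6.95
tcp_pos: [0.6259, -0.1303, 0.0622]
ee_rot: [[-0.994, -0.107, -0.006], [-0.107, 0.994, -0.0], [0.006, 0.0, -1.0]]
wrist_force: [-5.2, -1.7, 4.0]
gripper_width: 0.481
gripper_force: 29.9
```

Call:
move_arm([
  {"grip": 0.3, "xyz": [-1, 0, 0], "angular": [0, 0, 0]},
  {"grip": 0.3, "xyz": [-1, 0, 0], "angular": [0, 0, 0]},
])

```text
time_s: 7.15
tcp_pos: [0.6274, -0.13, 0.0622]
ee_rot: [[-0.994, -0.107, -0.004], [-0.107, 0.994, -0.0], [0.004, 0.0, -1.0]]
wrist_force: [-4.8, -1.0, 4.0]
gripper_width: 0.484
gripper_force: 29.9
```

Call:
move_arm([
  {"grip": 0.3, "xyz": [-0.5, 0, -0.7], "angular": [0, 0, 0]},
  {"grip": 0.3, "xyz": [-1, 0, -0.7], "angular": [0, 0, 0]},
  {"grip": 0.3, "xyz": [-1, 0, -0.7], "angular": [0, 0, 0]},
])

```text
time_s: 7.45
tcp_pos: [0.629, -0.1297, 0.0622]
ee_rot: [[-0.994, -0.108, -0.003], [-0.108, 0.994, -0.0], [0.003, 0.0, -1.0]]
wrist_force: [-3.8, -1.0, -1.0]
gripper_width: 0.481
gripper_force: 29.9
```

```bash
python3 -c "
from h import *
rel((.6299,-.1297,.062),-173.8)"
```

```text
pos [ 0.629  -0.1297  0.0622] yaw -173.82 shift [-0.9 -0.1  0.2] rot [ 0.0003 -0.0032 -0.0004] w 0.481 F [-3.8 -1.  -1. ] t 7.45
```

Call:
move_arm([
  {"grip": 0.3, "xyz": [-0.7, 0, 0], "angular": [0, 0, 0]},
  {"grip": 0.3, "xyz": [-0.7, 0, 0], "angular": [0, 0, 0]},
])

```text
time_s: 7.65
tcp_pos: [0.6291, -0.1297, 0.0622]
ee_rot: [[-0.994, -0.108, -0.005], [-0.108, 0.994, -0.0], [0.005, 0.0, -1.0]]
wrist_force: [-4.4, -1.0, -0.5]
gripper_width: 0.478
gripper_force: 29.9
```

Call:
move_arm([
  {"grip": 0.3, "xyz": [-0.7, 0, 0], "angular": [0, 0, 0]},
  {"grip": 0.3, "xyz": [-0.7, 0, 0], "angular": [0, 0, 0]},
])

```text
time_s: 7.85
tcp_pos: [0.6291, -0.1297, 0.0622]
ee_rot: [[-0.994, -0.108, -0.006], [-0.108, 0.994, -0.0], [0.006, 0.001, -1.0]]
wrist_force: [-6.4, -0.8, 0.7]
gripper_width: 0.48
gripper_force: 29.9
```

Call:
move_arm([
  {"grip": 0.3, "xyz": [-0.7, 0, 0], "angular": [0, 0, 0]},
  {"grip": 0.3, "xyz": [-0.7, 0, 0], "angular": [0, 0, 0]},
])

```text
time_s: 8.05
tcp_pos: [0.6291, -0.1297, 0.0622]
ee_rot: [[-0.994, -0.108, -0.008], [-0.108, 0.994, -0.0], [0.008, 0.001, -1.0]]
wrist_force: [-8.7, -0.5, 1.3]
gripper_width: 0.481
gripper_force: 29.9
```

Contact: the position is holding at x = 0.629 while the force rises. I'll let go and move clear to check.

Call:
move_arm([
  {"grip": 0.6, "xyz": [0, 0, 0], "angular": [0, 0, 0]},
  {"grip": 0.75, "xyz": [0, 0, 0], "angular": [0, 0, 0]},
  {"grip": 0.75, "xyz": [0, 0, 0], "angular": [0, 0, 0]},
  {"grip": 0.75, "xyz": [0, 0, -10], "angular": [0, 0, 0]},
  {"grip": 0.75, "xyz": [0, 0, -40], "angular": [0, 0, 0]},
  {"grip": 0.75, "xyz": [0, 0, -80], "angular": [0, 0, 0]},
  {"grip": 0.75, "xyz": [0, 0, -100], "angular": [0, 0, 0]},
  {"grip": 0.75, "xyz": [50, 0, -110], "angular": [0, 0, 0]},
  {"grip": 0.75, "xyz": [100, 0, -110], "angular": [0, 0, 0]},
  {"grip": 0.75, "xyz": [150, 0, -110], "angular": [0, 0, 0]},
])

```text
time_s: 9.05
tcp_pos: [0.4828, -0.1456, 0.1742]
ee_rot: [[-0.994, -0.108, 0.001], [-0.108, 0.994, -0.0], [-0.001, -0.0, -1.0]]
wrist_force: [-0.6, 0.5, -0.3]
gripper_width: 0.752
gripper_force: 0.0
```

```bash
python3 - <<'E'
from h import *
rel((.6299,-.1297,.062),-173.8)
A=snap('scene','s3.png');B=snap('side','d3.png')
def t(c,x,y,w=80,h=120,k=5):
    t=cv2.resize(c['img'][y:y+h,x:x+w,::-1],None,fx=k,fy=k,interpolation=cv2.INTER_CUBIC)
    for i in range(0,w,10): cv2.putText(t,str(x+i),(i*k,10),0,.3,(0,255,255),1); cv2.line(t,(i*k,12),(i*k,16),(0,255,255),1)
    for i in range(0,h,10): cv2.putText(t,str(y+i),(8,i*k+4),0,.3,(0,255,255),1); cv2.line(t,(0,i*k),(6,i*k),(0,255,255),1)
    return t
cv2.imwrite('pics/c4.png',np.hstack([t(A,280,315),t(B,410,240)]))
E
```

```text
pos [ 0.4828 -0.1456  0.1742] yaw -173.8 shift [-147.8    0.   112.4] rot [-0.0005  0.0011  0.    ] w 0.752 F [-0.6  0.5 -0.3] t 9.05
```

View pics/c4.png

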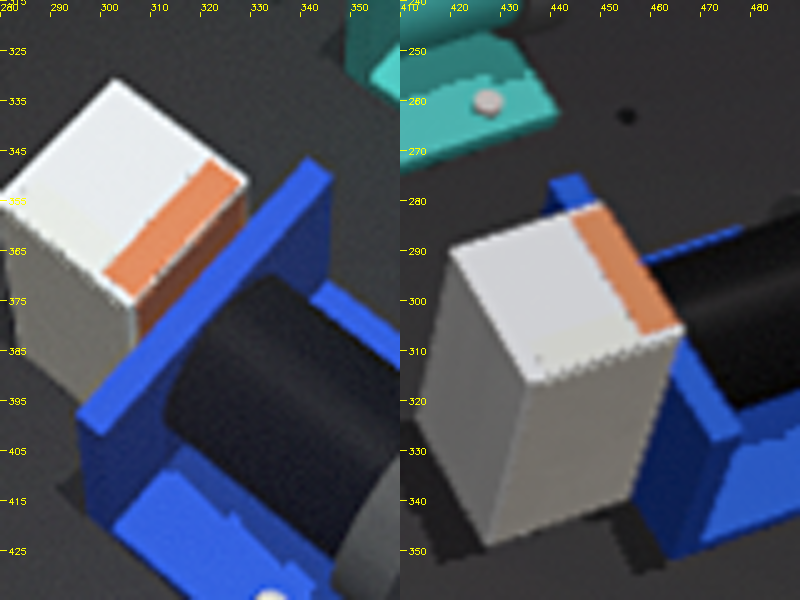

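```bash
python3 - <<'E'
from h import *
import pickle
from scipy.optimize import least_squares
C=[pickle.load(open(f'pics/{n}.png.pkl','rb')) for n in('s3','d3')]
def fit(obs,x0):
    def P(v):
        c,s=np.cos(v[2]),np.sin(v[2]); R=np.array([[c,-s,0],[s,c,0],[0,0,1]]); out=[]
        for k,O in enumerate(obs):
            X=np.array([R@np.array(o[0])+[v[0],v[1],0] for o in O])
            out.append((cv2.projectPoints(X,C[k]['rvec'],C[k]['tvec'],C[k]['camera_matrix'],None)[0][:,0]-[o[1] for o in O]).ravel())
        return out
    res=[]
    for sel in ([0,1],[0],[1]):
        q=least_squares(lambda v:np.concatenate([P(v)[i] for i in sel]),x0); res.append(q.x)
        print(sel,q.x[:2].round(4),np.degrees(q.x[2]).round(2),'rms',np.sqrt(np.mean(q.fun**2)).round(2))
    return res
a=.021;h=.08
b=fit([[((a,a,h),(306.6,375.6)),((-a,a,h),(329.6,351)),((-a,-a,h),(303,331)),((a,-a,h),(279.8,353.6))],
 [((a,a,h),(466.8,305.6)),((-a,a,h),(450.6,280.6)),((-a,-a,h),(420,290)),((a,-a,h),(435.6,316.4)),((a,-a,0),(427.8,349.2)),((a,a,0),(456.6,339.4)),((-a,-a,0),(413.6,319))]],[.63,-.13,-1.46])
w=.042;t=.008;z=.06
p=fit([[((0,w,z),(341.6,346.4)),((t,w,z),(346.6,350.4)),((0,-w,z),(295.4,397.6)),((t,-w,z),(300.4,401.8)),((0,-w,0),(297.6,419.5))],
 [((0,w,z),(440,276)),((t,w,z),(446.2,274.8)),((0,-w,z),(472.6,328.6)),((t,-w,z),(478.2,326.4)),((0,0,.035),(452.2,312.4)),((0,-w,0),(464.6,351.8))]],[.6,0,0])
for B,P in zip(b,p):
    d=B[:2]-P[:2]; u=np.array([np.cos(P[2]),np.sin(P[2])]); print('gap mm',1e3*(-d@u-.021),'lateral mm',1e3*(d@[-u[1],u[0]]),'yaw err',np.degrees(B[2]-P[2])+90)
E
```

```text
[0, 1] [ 0.6286 -0.1298] -84.88 rms 1.08
[0] [ 0.6284 -0.1294] -84.43 rms 0.63
[1] [ 0.6287 -0.1301] -85.27 rms 1.23
[0, 1] [ 0.6496 -0.1275] 6.19 rms 0.48
[0] [ 0.6497 -0.1271] 6.4 rms 0.31
[1] [ 0.6494 -0.1281] 5.92 rms 0.43
gap mm 0.08281244237135985 lateral mm 0.0004235577844760096 yaw err -1.065602646350598
gap mm 0.426267162346592 lateral mm 0.07507112191800841 yaw err -0.8371618090841793
gap mm -0.2890891449970484 lateral mm 0.12642260983873682 yaw err -1.1933487294130316
```

The block is centred and about flush, but its yaw looks roughly 1° off. I'll square it with a gentle push from behind, using the closed fingers low on the block.

Call:
move_arm([
  {"grip": 0, "xyz": [-40, 0, 20], "angular": [0, -0.04, 0]},
  {"grip": 0, "xyz": [-70, 0, 50], "angular": [0, -0.04, 0]},
  {"grip": 0, "xyz": [-85, 0, 90], "angular": [0, -0.04, 0]},
  {"grip": 0, "xyz": [-85, 0, 118], "angular": [0, -0.04, 0]},
  {"grip": 0, "xyz": [-85, 0, 127], "angular": [0, -0.04, 0]},
  {"grip": 0, "xyz": [-85, 0, 127], "angular": [0, -0.04, 0]},
  {"grip": 0, "xyz": [-85, 0, 127], "angular": [0, -0.04, 0]},
  {"grip": 0, "xyz": [-85, 0, 127], "angular": [0, -0.04, 0]},
])

```text
time_s: 9.95
tcp_pos: [0.5691, -0.1365, 0.048]
ee_rot: [[-0.993, -0.108, 0.042], [-0.108, 0.994, 0.004], [-0.042, -0.001, -0.999]]
wrist_force: [0.2, 0.3, 0.3]
gripper_width: 0.101
gripper_force: 0.0
```

```bash
python3 -c "
from h import *
rel((.6496-.053*np.cos(.108),-.1275-.053*np.sin(.108),.047),-173.8)"
```

```text
pos [ 0.5691 -0.1365  0.048 ] yaw -173.8 shift [-27.9   0.3   2.2] rot [-0.0006  0.0421 -0.0001] w 0.101 F [0.2 0.3 0.3] t 9.95
```

Call:
move_arm([
  {"grip": 0, "xyz": [-6, 0, 0], "angular": [0, 0, 0]},
  {"grip": 0, "xyz": [-12, 0, 0], "angular": [0, 0, 0]},
  {"grip": 0, "xyz": [-17, 0, 0], "angular": [0, 0, 0]},
  {"grip": 0, "xyz": [-20, 0, 0], "angular": [0, 0, 0]},
  {"grip": 0, "xyz": [-20, 0, 0], "angular": [0, 0, 0]},
])

```text
time_s: 10.45
tcp_pos: [0.5883, -0.1342, 0.0465]
ee_rot: [[-0.993, -0.108, 0.038], [-0.108, 0.994, 0.004], [-0.038, -0.0, -0.999]]
wrist_force: [-0.7, -0.2, 1.3]
gripper_width: 0.001
gripper_force: 0.0
```

Call:
move_arm([
  {"grip": 0, "xyz": [-1, 0, 0], "angular": [0, 0, 0]},
  {"grip": 0, "xyz": [-2, 0, 0], "angular": [0, 0, 0]},
  {"grip": 0, "xyz": [-3, 0, 0], "angular": [0, 0, 0]},
  {"grip": 0, "xyz": [-3, 0, 0], "angular": [0, 0, 0]},
])

```text
time_s: 10.85
tcp_pos: [0.5908, -0.1339, 0.0466]
ee_rot: [[-0.993, -0.108, 0.038], [-0.108, 0.994, 0.004], [-0.038, -0.0, -0.999]]
wrist_force: [0.2, 1.1, 0.0]
gripper_width: 0.001
gripper_force: 0.0
```

Call:
move_arm([
  {"grip": 0, "xyz": [-1, 0, 0], "angular": [0, 0, 0]},
  {"grip": 0, "xyz": [-2, 0, 0], "angular": [0, 0, 0]},
  {"grip": 0, "xyz": [-2, 0, 0], "angular": [0, 0, 0]},
])

```text
time_s: 11.15
tcp_pos: [0.5929, -0.1337, 0.0468]
ee_rot: [[-0.993, -0.108, 0.038], [-0.108, 0.994, 0.004], [-0.038, -0.0, -0.999]]
wrist_force: [-0.8, -0.7, 0.3]
gripper_width: 0.005
gripper_force: 0.0
```

Call:
move_arm([
  {"grip": 0, "xyz": [-1, 0, 0], "angular": [0, 0, 0]},
  {"grip": 0, "xyz": [-2, 0, 0], "angular": [0, 0, 0]},
  {"grip": 0, "xyz": [-3, 0, 0], "angular": [0, 0, 0]},
  {"grip": 0, "xyz": [-3, 0, 0], "angular": [0, 0, 0]},
])

```text
time_s: 11.55
tcp_pos: [0.5952, -0.1335, 0.0467]
ee_rot: [[-0.994, -0.107, 0.037], [-0.107, 0.994, 0.004], [-0.037, 0.0, -0.999]]
wrist_force: [-0.7, -0.3, 0.9]
gripper_width: 0.004
gripper_force: 0.6
```

Call:
move_arm([
  {"grip": 0, "xyz": [-1, 0, 0], "angular": [0, 0, 0]},
  {"grip": 0, "xyz": [-2, 0, 0], "angular": [0, 0, 0]},
  {"grip": 0, "xyz": [-2, 0, 0], "angular": [0, 0, 0]},
])

```text
time_s: 11.85
tcp_pos: [0.5957, -0.1335, 0.0467]
ee_rot: [[-0.994, -0.107, 0.033], [-0.107, 0.994, 0.004], [-0.033, 0.0, -0.999]]
wrist_force: [-5.4, -0.6, 3.5]
gripper_width: 0.005
gripper_force: 2.6
```

Call:
move_arm([
  {"grip": 0, "xyz": [-1, 0, 0], "angular": [0, 0, 0]},
  {"grip": 0, "xyz": [-2, 0, 0], "angular": [0, 0, 0]},
  {"grip": 0, "xyz": [-2, 0, 0], "angular": [0, 0, 0]},
])

```text
time_s: 12.15
tcp_pos: [0.596, -0.1334, 0.0467]
ee_rot: [[-0.994, -0.107, 0.029], [-0.107, 0.994, 0.004], [-0.03, 0.001, -1.0]]
wrist_force: [-8.1, -0.3, 6.9]
gripper_width: 0.005
gripper_force: 4.2
```

Call:
move_arm([
  {"grip": 0, "xyz": [5, 0, 0], "angular": [0, 0, 0]},
  {"grip": 0, "xyz": [20, 0, -5], "angular": [0, 0, 0]},
  {"grip": 0, "xyz": [50, 0, -30], "angular": [0, 0.04, 0]},
  {"grip": 0, "xyz": [90, 0, -60], "angular": [0, 0.04, 0]},
  {"grip": 0, "xyz": [120, 0, -100], "angular": [0, 0.04, 0]},
  {"grip": 0, "xyz": [140, 0, -130], "angular": [0, 0.04, 0]},
  {"grip": 0, "xyz": [140, 0, -130], "angular": [0, 0.04, 0]},
])

```text
time_s: 12.85
tcp_pos: [0.4565, -0.1489, 0.1761]
ee_rot: [[-0.994, -0.108, 0.009], [-0.108, 0.994, -0.001], [-0.009, -0.002, -1.0]]
wrist_force: [0.6, 0.6, 0.1]
gripper_width: 0.007
gripper_force: 0.0
```

```bash
python3 - <<'E'
from h import *
A=snap('scene','s4.png');B=snap('side','d4.png')
def t(c,x,y,w=80,h=120,k=5):
    t=cv2.resize(c['img'][y:y+h,x:x+w,::-1],None,fx=k,fy=k,interpolation=cv2.INTER_CUBIC)
    for i in range(0,w,10): cv2.putText(t,str(x+i),(i*k,10),0,.3,(0,255,255),1); cv2.line(t,(i*k,12),(i*k,16),(0,255,255),1)
    for i in range(0,h,10): cv2.putText(t,str(y+i),(8,i*k+4),0,.3,(0,255,255),1); cv2.line(t,(0,i*k),(6,i*k),(0,255,255),1)
    return t
cv2.imwrite('pics/c5.png',np.hstack([t(A,270,315),t(B,410,240)]))
E
```

```text
(no output)
```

View pics/c5.png

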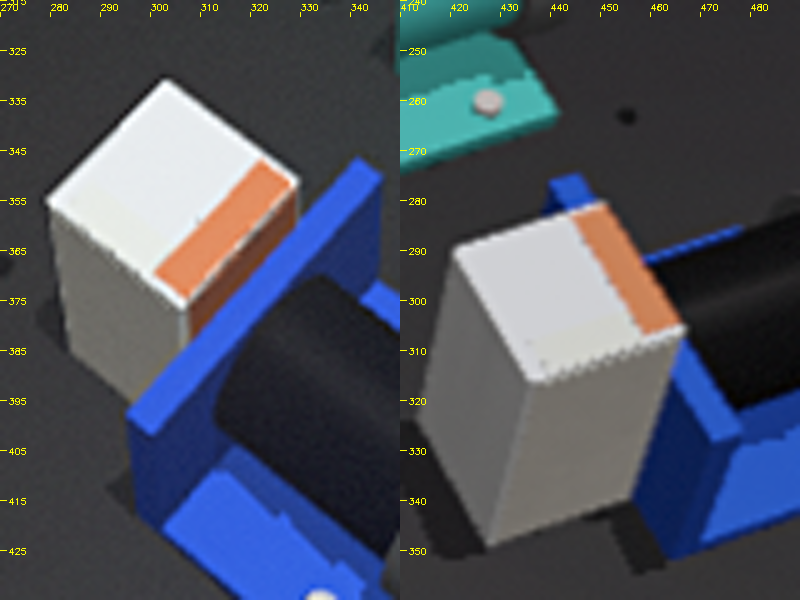

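The copper edge is now parallel to the plate's top edge (image slopes 1.087 and 1.095). The block stands upright, flush and centred, and the arm is clear of it, so I'll hand in.

```bash
python3 -c "
from station import r
print(r.finish_job())"
```

```text
the job is handed in; nothing more can be done
None
```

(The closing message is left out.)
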